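# Restore the row of plaster busts

## Robot

A 6-joint arm with a two-finger parallel gripper is mounted at the origin on the work surface. World frame = base frame: x ahead of the robot, y to its left, z up, the work surface at z = 0. Lengths are in mm, angles in rad, forces in N, time in s.
With the tool pointing down it reaches from about 350 to 850 mm from the base axis. Payload 8.1 kg.
Tool frame: the origin (TCP) lies at the very end of the fingers, on their centre line; the grasp point (between the pads) lies 19 mm behind it; z points along the fingers, y is the line along which they close (so a half turn about z gives the same grasp; the last joint's range is limited). The gripper opens to 85 mm and grips with 20 to 120 N. Pads are 22 mm wide; open, the fingers measure 114 mm over their backs; the gripper's body (76 mm by 85 mm) begins 54 mm behind the grasp point. The pads swing forward as they close: fully open they stand 13 mm farther back than shut.
Start: joints at [1.128, 0.13, 1.488, -0, 1.523, -0.085], TCP at [210.108, 562.014, 231.292] pointing down, gripper open.
Joint ranges: [-2.96, 2.96], [-0.89, 2.26], [0.02, 2.5], [-1.34, 4.48], [0, 2.73], [-2.66, 2.66]. Speed limits (rad/s): [2.39, 2.39, 2.79, 3.14, 3.14, 3.14].

## Interface

Orientations are given as a unit quaternion [x, y, z, w].
In Python, from bench import readout, camera, camera_model, bot gives the robot as it stands.
- The arm moves only by the shell command python3 -m jog 'ROWS'. ROWS is JSON, a list that holds one entry, the list of rows, each a list of 5 numbers: the shift along the tool's x, y, z in cm, then the turn about the tool's z in rad, then the opening, from 0 (shut) to 1 (fully open). A call has 1 to 12 rows; each row shifts and turns the commanded pose from where the row before left it, along the tool's axes as they then stand; what a row does not reach is not made up. A row lasts 1/10 s, in which the tool goes at most 50 mm and 8.59 degrees, less where a joint would pass 70% of its speed; a pose out of reach is approached as far as the arm can. A call is refused whole if a number of a shift passes 5 or a number of a turn 0.15, either way. A call with a gripper value outside its range is refused whole. The fingers move at their own pace and stop on an object; the grip force is fixed at half the most. Time passes only in rows, so rows that do not move let the fingers close. It gives the time, the measured TCP pose, the force, the opening and the grip force at its end, in the units of the state.
- readout.get_state(): the state, without advancing time (a new reading comes with each control period).
- camera(name): name is "side" or "top" or "wrist"; returns (picture, depth): 420x560x3 uint8, blue, green, red; 420x560 float32, mm along the optical axis (not along the pixel's ray), 0 where there is no reading.
- camera_model(name): a dict with "mtx" (3x3 intrinsics, pixels), "rvec" (rotation vector, rad) and "tvec" (3), from world to camera coordinates, as OpenCV has them. Camera axes: x right, y down, z forward; pixel columns grow to the right and rows downward; lengths in mm; the calibration is good to about 2 mm. A picture is of the moment at which its call begins: read the wrist's pose just before it. camera_model takes no time and is no camera call; for the wrist camera it gives the pose at the moment of the call.
- bot.close_job(): hands the job in; it is judged then, once.
The state is a dict: "time": time; "qpos": joint angles; "dq": joint speeds; "joint_efforts": joint torques, N m; "position": TCP position; "ee_rot": TCP orientation; "wrist_force": force on the tool from outside, world axes, zero at the start; "ft_torque": the same for the moment, N m; "finger_gap": finger opening in mm; "grip_force": force on a finger pad.
Only numpy, scipy, OpenCV 4.12 (cv2) and the standard library are available. Lean on these libraries where they do the work, as an engineer would, in place of code of your own. Each camera call takes 0.05 s, during which the arm holds its last target. There are 200 camera calls.

## Task

Two plaster pillar busts have fallen over on the examination table. Stand the complete one upright, head up, on the middle of the wooden block that is empty, setting it down gently because plaster chips, and put the one that has lost its head into the plywood breakage crate. Leave the busts that still stand, and the stone mortar, jug and bowl, where they are.

Things in the scene. Friction and masses are not known exactly. Their poses are not given: they have to be found in the camera images.
- cast_whole: the complete fallen bust: a plaster pillar bust, 40 x 40 mm square pillar 85 mm tall with a 34 mm wide rounded head on a short neck, 125 mm tall in all, about 170 g. It lies on one flat side, head roughly to the robot's left. Origin: centre of its underside (the foot face), so 20 mm above the table while it lies; z runs from foot to head, x and y are square to the pillar's sides
- whole_head (a point): crown of the complete fallen bust, 125 mm from its underside along its z
- cast_headless: the fallen bust without its head: the same 40 x 40 x 85 mm square plaster pillar ending in an 8 mm stump of the neck, about 150 g, lying on one flat side. Origin: centre of its underside (the foot face); z runs from foot to the broken neck
- headless_mid (a point): middle of the headless bust's pillar, 42.5 mm from its underside
- standing_a: one of the two busts that stand on blocks from the start: a plaster pillar bust, 40 x 40 mm square pillar 85 mm tall with a 34 mm wide rounded head on a short neck, 125 mm tall in all, about 170 g. Origin: centre of its underside; z up to the head
- standing_b: one of the two busts that stand on blocks from the start: a plaster pillar bust, 40 x 40 mm square pillar 85 mm tall with a 34 mm wide rounded head on a short neck, 125 mm tall in all, about 170 g. Origin: centre of its underside; z up to the head
- block_a: one of three like wooden display blocks in a row, 90 x 90 mm, 30 mm high, fixed to the table; two carry a standing bust, one is empty. Origin: centre of its underside; the top is 30 mm above it
- block_b: one of three like wooden display blocks in a row, 90 x 90 mm, 30 mm high, fixed to the table; two carry a standing bust, one is empty. Origin: centre of its underside; the top is 30 mm above it
- block_c: one of three like wooden display blocks in a row, 90 x 90 mm, 30 mm high, fixed to the table; two carry a standing bust, one is empty. Origin: centre of its underside; the top is 30 mm above it
- crate: the breakage crate: open-topped plywood box, outside 200 mm (its x) x 160 mm (its y) x 70 mm high, walls and floor 8 mm, fixed to the table; to the left or right of the work. Origin: centre of its underside
- mortar: bystander: grey stone mortar on three legs, 176 mm across, 90 mm high, heavy, across the work from the crate. Origin: centre of its underside
- jug: bystander: dark bronze jug, 100 mm across, 160 mm tall. Origin: centre of its underside
- bowl: bystander: dark bronze bowl, 120 mm across, 50 mm high. Origin: centre of its underside
There are look-alikes about, which are no part of the job. What is shaped like the cast_headless but blue is not meant.

How it is judged:
By the outcome, as a careful person would: the job done as asked, in the order asked, and still so for the second after the job is handed in, with the robot touching nothing.
It also fails if it takes over 53 s, if anything falls off the work surface, if the arm or the gripper's body presses on something with over 40 N, if the wrist force passes 120 N, or if a joint passes its speed limit or range.

## Working session

There is one attempt and no reset: what is moved stays moved. The work goes in short steps, Python scripts to look and compute and a shell command to move; the robot and the scene stay as the last step left them, time stands still between calls to the robot, and variables do not carry over. Pictures are saved under pics/ and viewed, at most 11 in all, crops included, and the job is handed in when it is done.

```bash
ls; mkdir -p pics; python3 - <<'E'
from bench import readout,camera,camera_model
import cv2,numpy as np
s=readout.get_state();print(s)
for n in("top","side"):
    im,d=camera(n);cv2.imwrite(f"pics/{n}0.png",im);np.save(f"pics/{n}0.npy",d);print(n,camera_model(n))
E
```

```text
pics
{'time': 0.0, 'qpos': array([ 1.12762784e+00,  1.31172514e-01,  1.48928926e+00,  1.87441459e-06,
        1.52299713e+00, -8.54099383e-02]), 'dq': array([-1.16414533e-03,  4.28831457e-04, -8.34620808e-05,  7.32074577e-04,
        1.44404725e-04,  2.38093148e-04]), 'joint_efforts': array([ 1.18922082e-03, -5.69388127e+01, -5.00558996e+01,  2.88873241e-05,
        1.40755170e-02, -2.66030696e-05]), 'position': array([209.851082  , 561.51441305, 230.23217218]), 'ee_rot': array([ 1.77926809e-01,  9.84043282e-01, -9.00481565e-04, -2.44657696e-04]), 'wrist_force': array([-0.89359008, -0.15174554, -1.54385027]), 'ft_torque': array([ 0.05341177, -0.03772053,  0.01581865]), 'grip_force': 0.0, 'finger_gap': 85.14662103753037}
top {'mtx': array([[516.63645228,   0.        , 278.11725846],
       [  0.        , 516.63645228, 203.18158897],
       [  0.        ,   0.        ,   1.        ]]), 'rvec': array([ 2.13991869, -2.19041797,  0.13477133]), 'tvec': array([   1.51840097,  539.74507599, 1344.30002205])}
side {'mtx': array([[413.30854063,   0.        , 278.62592913],
       [  0.        , 413.30854063, 213.61601525],
       [  0.        ,   0.        ,   1.        ]]), 'rvec': array([ 0.19349888, -2.89954517,  1.10815606]), 'tvec': array([ 532.1843923 ,   99.41015123, 1063.14141435])}
```

View pics/top0.png

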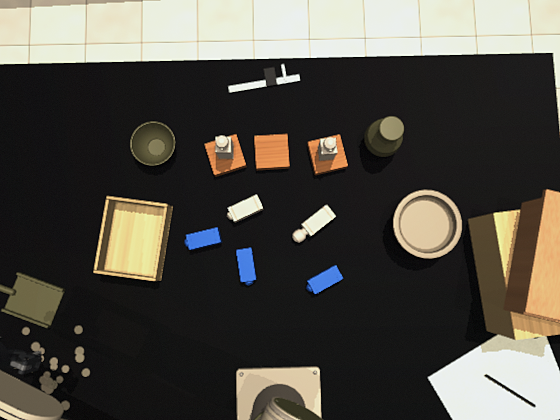

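View pics/side0.png

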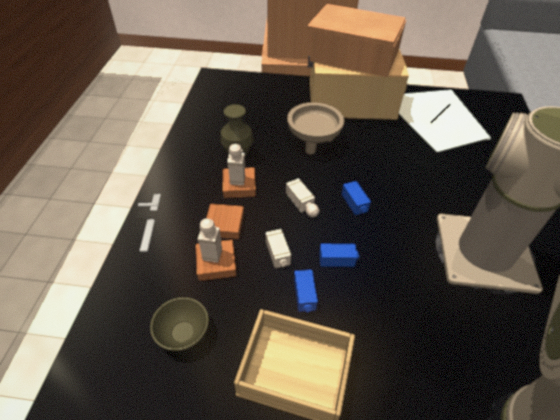

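The top view shows the whole bust with its head at (299,237) and its foot at (327,213). The headless one is at (245,208) with its stump to the left. The empty block is the middle one at (272,152), and the crate is at (134,238). The three blue pillars are look-alikes, and the side view agrees. Next I'll measure from both views.

```bash
cat > h.py <<'E'
import cv2,numpy as np
from bench import readout,camera,camera_model
def world(d,m):
    R=cv2.Rodrigues(m["rvec"])[0];v,u=np.indices(d.shape);K=m["mtx"]
    c=np.stack([(u-K[0,2])/K[0,0]*d,(v-K[1,2])/K[1,1]*d,d],-1)
    return (c-m["tvec"])@R
def tri(obs): # [(model,u,v)] -> world point
    A=[]
    for m,u,v in obs:
        P=m["mtx"]@np.c_[cv2.Rodrigues(m["rvec"])[0],m["tvec"]]
        A+=[u*P[2]-P[0],v*P[2]-P[1]]
    X=np.linalg.svd(np.array(A))[2][-1];return X[:3]/X[3]
def blobs(im,d,m,mask,amin=60):
    W=world(d,m);n,l,st,c=cv2.connectedComponentsWithStats((mask&(d>0)).astype(np.uint8))
    for i in range(1,n):
        if st[i,4]<amin: continue
        p=W[l==i];r=cv2.minAreaRect(p[:,:2].astype(np.float32))
        print(st[i,4],"px",c[i].round(),"rect",np.round(r[0],1),np.round(r[1],1),round(r[2],1),"z pct",np.percentile(p[:,2],[5,50,95]).round(1))
E
python3 - <<'E'
from h import *
for n in("top","side"):
    im=cv2.imread(f"pics/{n}0.png");d=np.load(f"pics/{n}0.npy");m=camera_model(n)
    W=world(d,m);hsv=cv2.cvtColor(im,cv2.COLOR_BGR2HSV).astype(int)
    reg=(W[...,0]>250)&(W[...,0]<800)&(abs(W[...,1])<480)&(W[...,2]>4)
    print(n,"white");blobs(im,d,m,reg&(hsv[...,2]>110)&(hsv[...,1]<70))
    print("orange tops");blobs(im,d,m,reg&(hsv[...,0]<15)&(hsv[...,1]>130)&(W[...,2]>24)&(W[...,2]<36))
    print("blue");blobs(im,d,m,reg&(abs(hsv[...,0]-115)<12)&(hsv[...,1]>130))
    print("crate rim");blobs(im,d,m,reg&(W[...,1]>180)&(W[...,2]>62)&(W[...,2]<78)&(W[...,0]<560))
    cv2.imwrite(f"pics/{n}c.png",cv2.resize(im[140:300,170:370] if n=="top" else im[130:330,180:400],None,fx=3.6 if n=="top" else 3,fy=3.6 if n=="top" else 3,interpolation=cv2.INTER_CUBIC))
E
```

```text
top white
228 px [223. 144.] rect [695.3 127.5] [52.5 66.1] 79.2 z pct [111.5 144.2 156.9]
227 px [328. 145.] rect [ 685.7 -139.8] [65.1 38.3] 4.5 z pct [110.6 142.4 156.7]
436 px [416. 222.] rect [ 471.8 -381.5] [165.6 158.7] 28.6 z pct [86.1 90.  94.9]
498 px [245. 208.] rect [530.1  80.9] [46.2 95. ] 24.3 z pct [33.3 39.9 44.6]
1497 px [422. 224.] rect [ 472.7 -384.6] [120.4 116. ] 2.4 z pct [58.8 63.4 68. ]
631 px [314. 223.] rect [ 481.1 -100.5] [ 42.2 124.8] 36.8 z pct [27.4 39.1 44.9]
orange tops
704 px [225. 158.] rect [675.  128.3] [90.1 89.9] 16.6 z pct [25.6 30.  34.4]
1032 px [272. 151.] rect [681.4   2.7] [91.1 89.8] 2.8 z pct [26.  30.1 34.5]
658 px [328. 157.] rect [ 671.1 -148. ] [91.1 90.6] 12.3 z pct [25.7 30.3 34.2]
blue
553 px [203. 239.] rect [451.2 192.6] [44.6 94.9] 12.6 z pct [24.9 39.8 44.8]
550 px [246. 266.] rect [375.1  78.2] [99.4 44.7] 7.7 z pct [25.2 39.8 44.2]
564 px [324. 280.] rect [ 333.4 -124.5] [42.  97.3] 25.8 z pct [25.  39.8 44.5]
crate rim
908 px [131. 239.] rect [453.8 368.9] [162.1 200.1] 81.1 z pct [63.9 69.1 73.8]
side white
533 px [236. 1
[... 191 characters left out ...]
[40.6 39.9] 88.1 z pct [ 45.4 114.  154.1]
618 px [278. 248.] rect [534.7  66.5] [ 40.7 125.8] 24.3 z pct [17.5 39.7 42.9]
orange tops
451 px [239. 182.] rect [ 672.5 -148. ] [89.1 94.1] 12.2 z pct [26.9 30.6 33.3]
773 px [226. 217.] rect [683.5   2.4] [90.  94.5] 2.3 z pct [27.9 30.6 33.1]
762 px [217. 260.] rect [677.2 129.3] [89.9 92.6] 16.9 z pct [27.1 30.4 32.9]
blue
575 px [355. 197.] rect [ 332.6 -145.4] [ 69. 130.] 28.6 z pct [ 8.3 38.5 42.7]
786 px [338. 254.] rect [376.   76.9] [95.2 43.5] 7.3 z pct [ 9.1 39.1 42.6]
755 px [305. 290.] rect [451.2 192.5] [40.6 95.3] 12.5 z pct [16.1 39.8 42.3]
crate rim
1681 px [298. 363.] rect [455.8 369.8] [161.4 199.9] 81.0 z pct [63.8 69.4 72.1]
```

View pics/topc.png

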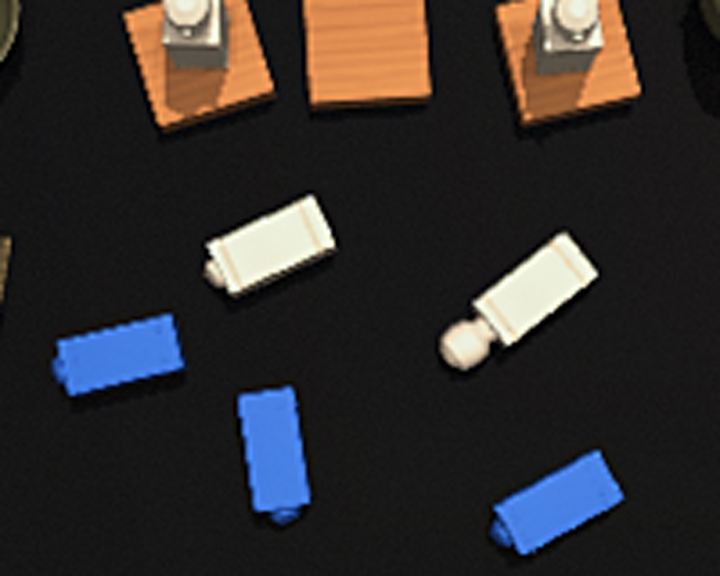

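View pics/sidec.png

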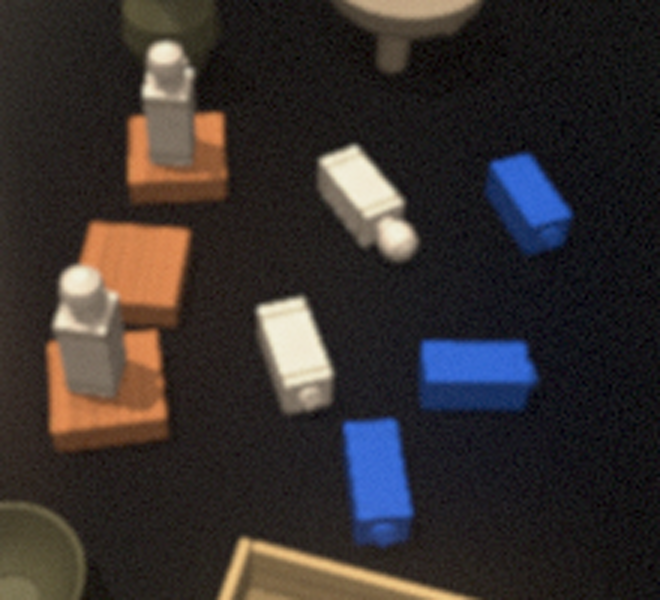

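The enlarged crops show the head centre of the whole bust at about top (299.2,235.8) and side (312.7,210.3), and its foot-end top edge at top (331,210). The headless stump points left, with the pillar top at z≈40. I'll triangulate the head and work out the move.

```bash
cat >> h.py <<'E'
def goto(x,y,z,yaw=None):
    """print tool-axis shift (cm) & turn (rad) to put TCP at x,y,z with tool y at yaw deg (mod 180)"""
    from scipy.spatial.transform import Rotation as Ro
    s=readout.get_state();R=Ro.from_quat(s["ee_rot"]).as_matrix()
    d=R.T@(np.array([x,y,z])-s["position"])/10
    cy=np.degrees(np.arctan2(R[1,1],R[0,1]))
    t=0 if yaw is None else -np.radians((yaw-cy+90)%180-90)
    c,k=np.cos(t),np.sin(t)
    print("t",round(s["time"],2),"shift(now axes)",d.round(2),"turn",round(t,3),"shift(after turn)",np.round([c*d[0]+k*d[1],-k*d[0]+c*d[1],d[2]],2),"yaw",cy.round(1),"q",s["qpos"].round(2),"tilt",R[:,2].round(3))
E
python3 - <<'E'
from h import *
T,S=camera_model("top"),camera_model("side")
print("head",tri([(T,299.2,235.8),(S,312.7,210.3)]))
W=world(np.load("pics/top0.npy"),T); Ws=world(np.load("pics/side0.npy"),S)
print(W[236,299],Ws[209,312])
goto(454,-64,150,36.8)
E
```

```text
head [452.00331404 -65.31517339  19.37566321]
[450.75731296 -63.93986089  36.72848851] [454.08739864 -55.61087485  34.74123923]
t 0.1 shift(now axes) [-44.77 -50.03   8.11] turn 0.571 shift(after turn) [-64.71 -17.91   8.11] yaw 69.5 q [ 1.13  0.13  1.49  0.    1.52 -0.09] tilt [-0.001 -0.001 -1.   ]
```

```bash
python3 -m jog '[[[0,0,0,0.143,1],[0,0,0,0.143,1],[0,0,0,0.143,1],[0,0,0,0.142,1],[-4.2,-1.2,0,0,1],[-4.5,-1.2,0,0,1],[-4.5,-1.2,0,0,1],[-4.5,-1.2,0,0,1],[-4.5,-1.2,0,0,1],[-4.5,-1.2,0,0,1],[-4.5,-1.2,0,0,1],[-4.5,-1.2,0,0,1]]]'
python3 -m jog '[[[-4.5,-1.2,0,0,1],[-4.5,-1.2,0,0,1],[-4.5,-1.2,0,0,1],[-4.5,-1.2,0,0,1],[-4,-1.2,0,0,1],[0,0,0,0,1],[0,0,0,0,1]]]'
python3 - <<'E'
from h import *
goto(453,-64.5,120,36.8)
m=camera_model("wrist");im,d=camera("wrist");cv2.imwrite("pics/w0.png",im);np.save("pics/w0.npy",d);np.savez("pics/w0m.npz",**m);print(m)
W=world(d,m);hsv=cv2.cvtColor(im,cv2.COLOR_BGR2HSV).astype(int)
blobs(im,d,m,(W[...,2]>5)&(W[...,2]<60)&(hsv[...,2]>110)&(hsv[...,1]<70),300)
E
```

```text
time: 1.3
position: [347.0, 216.8, 231.0]
ee_rot: [0.448, 0.894, -0.0, 0.0]
wrist_force: [1.3, 0.6, -0.3]
finger_gap: 85.0
grip_force: 0.0
time: 2.0
position: [430.4, 5.7, 230.8]
ee_rot: [0.449, 0.893, -0.0, -0.001]
wrist_force: [0.0, -0.7, -0.1]
finger_gap: 85.3
grip_force: 0.0
t 2.0 shift(now axes) [-6.99 -2.37 11.07] turn -0.003 shift(after turn) [-6.98 -2.39 11.07] yaw 36.6 q [-0.11 -0.34  1.93  0.    1.56 -0.75] tilt [-0.001  0.    -1.   ]
{'mtx': array([[302.69554811,   0.        , 277.5816099 ],
       [  0.        , 302.69554811, 209.16250948],
       [  0.        ,   0.        ,   1.        ]]), 'rvec': array([-2.7281263 , -0.90042223, -0.12519883]), 'tvec': array([-348.95915924, -277.24358744,  308.83894344])}
975 px [ 9. 23.] rect [ 97. -34.] [25.2 79. ] 2.0 z pct [10.4 11.8 13.1]
2691 px [385. 185.] rect [525.3  80.9] [40.1 95. ] 23.8 z pct [37.9 39.5 40.7]
567 px [258. 242.] rect [453.2 -66. ] [29.4 38.5] 34.5 z pct [25.5 31.6 35.7]
1889 px [258. 291.] rect [ 489.5 -116.8] [38.9 84.4] 36.3 z pct [38.3 39.5 40.6]
```

View pics/w0.png

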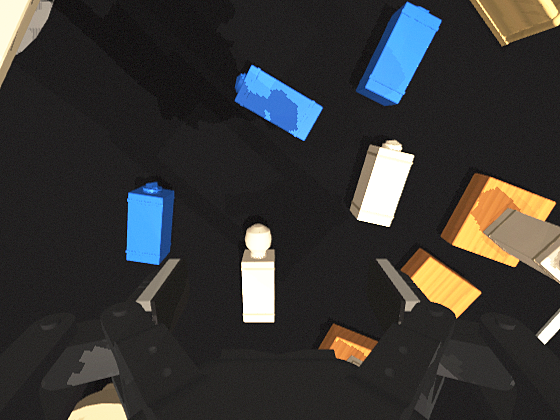

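The wrist view shows the whole bust at (258,285) with its head at (258,240), centred between the fingers but further ahead. The headless one is at (385,185).

```bash
python3 -m jog '[[[-3.47,-1.24,0,0,1],[-3.47,-1.23,0,0,1],[0,0,4.2,0,1],[0,0,4.2,0,1],[0,0,4.2,0,1],[0,0,4.2,0,1],[0,0,0,0,1],[0,0,0,0,1]]]'
python3 - <<'E'
from h import *
goto(452,-64.8,3,36.5)
m=camera_model("wrist");im,d=camera("wrist");cv2.imwrite("pics/w1.png",im)
W=world(d,m);hsv=cv2.cvtColor(im,cv2.COLOR_BGR2HSV).astype(int)
blobs(im,d,m,(W[...,2]>5)&(W[...,2]<60)&(hsv[...,2]>110)&(hsv[...,1]<70),300)
E
```

```text
time: 2.85
position: [451.9, -62.6, 63.4]
ee_rot: [0.447, 0.895, -0.0, -0.001]
wrist_force: [0.6, -0.1, -0.1]
finger_gap: 85.3
grip_force: 0.0
t 2.85 shift(now axes) [-0.2  -0.12  6.04] turn 0.007 shift(after turn) [-0.2  -0.12  6.04] yaw 36.9 q [-0.25 -0.11  2.05  0.    1.2  -0.89] tilt [-0.002  0.001 -1.   ]
5537 px [535. 134.] rect [526.5  77.5] [40.  61.6] 24.1 z pct [38.4 39.5 40.6]
1165 px [517. 197.] rect [542.6  42.4] [40.2 10.3] 23.5 z pct [38.4 39.5 40.5]
1130 px [277. 248.] rect [455.3 -68.2] [21.7 31.9] 37.7 z pct [28.7 34.  36.1]
604 px [277. 288.] rect [467.8 -86.1] [37.9  7.6] 37.7 z pct [38.5 39.6 40.5]
3219 px [276. 324.] rect [ 484.  -108.2] [39.1 43. ] 36.7 z pct [38.5 39.5 40.4]
```

View pics/w1.png

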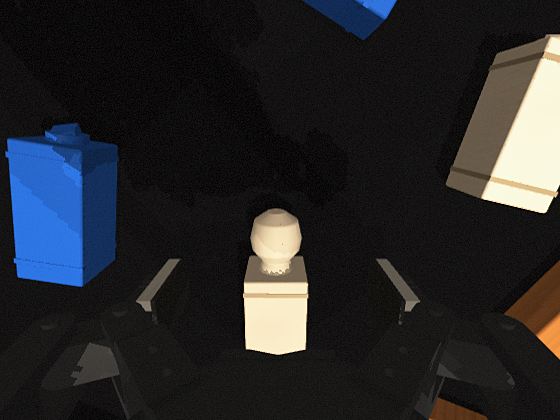

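The wrist view shows the head at (276,238), centred between the fingers. The pillar front edge puts the head centre at (452,-65), so I'll descend and grasp it.

```bash
python3 -m jog '[[[-0.2,-0.12,2.5,0,1],[0,0,2,0,1],[0,0,1,0,1],[0,0,0.5,0,1],[0,0,0,0,1]]]'
python3 -m jog '[[[0,0,0,0,0],[0,0,0,0,0],[0,0,0,0,0],[0,0,0,0,0],[0,0,0,0,0],[0,0,0,0,0],[0,0,0,0,0],[0,0,0,0,0]]]'
```

```text
time: 3.4
position: [453.5, -66.3, 4.3]
ee_rot: [0.448, 0.894, 0.0, 0.001]
wrist_force: [-0.1, 0.1, -0.7]
finger_gap: 85.2
grip_force: 0.0
time: 4.2
position: [453.0, -66.3, 3.8]
ee_rot: [0.448, 0.894, 0.0, 0.0]
wrist_force: [-2.1, 1.4, 5.4]
finger_gap: 30.6
grip_force: 58.8
```

```bash
python3 -m jog '[[[-0.4,0,-1.4,0,0],[-0.5,0,-1.4,0,0],[-0.75,0,-1.3,0,0],[-0.8,0,-1.2,0,0],[-1,0,-1,0,0],[-1.1,0,-1,0,0],[0,0,0,0,0],[0,0,0,0,0]]]'
python3 - <<'E'
from h import *
m=camera_model("side");im,d=camera("side");W=world(d,m);hsv=cv2.cvtColor(im,cv2.COLOR_BGR2HSV).astype(int)
s=readout.get_state();p=s["position"];print(p,s["finger_gap"],s["wrist_force"])
k=(np.hypot(W[...,0]-p[0],W[...,1]-p[1])<140)&(W[...,2]>5)&(W[...,2]<140)&(hsv[...,2]>110)&(hsv[...,1]<70)
blobs(im,d,m,k)
cv2.imwrite("pics/s1.png",cv2.resize(im[80:280,200:420],None,fx=3,fy=3,interpolation=cv2.INTER_CUBIC))
E
```

```text
time: 5.0
position: [480.0, -102.9, 76.2]
ee_rot: [0.448, 0.894, 0.0, -0.0]
wrist_force: [-0.2, 0.5, -1.8]
finger_gap: 30.1
grip_force: 59.7
[ 479.38416468 -102.54088115   75.60546714] 30.747397907628805 [-0.0275491   0.4208528  -2.02216026]
89 px [285. 156.] rect [ 537.1 -175. ] [39.2 33.4] 35.2 z pct [104.4 109.  111.8]
85 px [306. 180.] rect [ 476.4 -106.7] [46.4 24.1] 88.6 z pct [ 92.4 102.8 109.4]
```

View pics/s1.png

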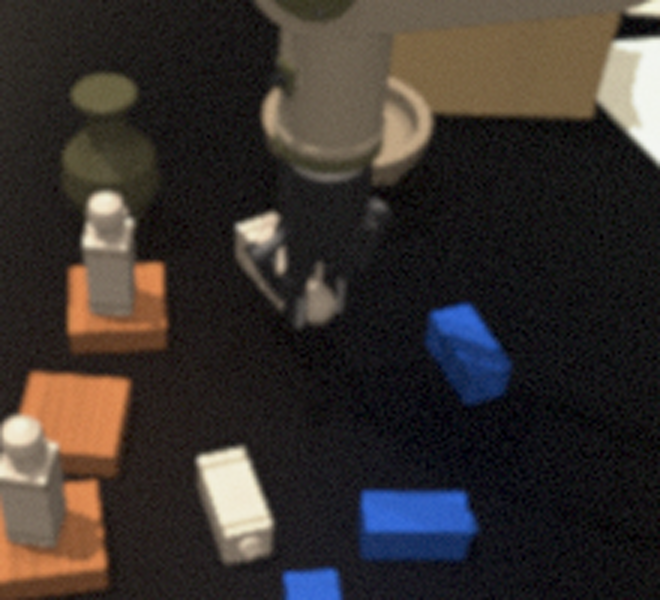

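The side crop shows the bust held horizontally with its foot at (255,230), so the full-force grip does not let it pivot. I'll lower it back to the table and see how the grip force answers a slightly larger opening command, so the head can turn between the pads.

```bash
python3 -m jog '[[[0,0,2,0,0],[0,0,2,0,0],[0,0,1.5,0,0],[0,0,0.8,0,0],[0,0,0.4,0,0],[0,0,0.3,0,0],[0,0,0,0,0]]]'
for i in 1; do python3 -m jog '[[[0,0,0,0,0.33],[0,0,0,0,0.33]]]' | tail -3;  python3 -m jog '[[[0,0,0,0,0.345],[0,0,0,0,0.345]]]'|tail -2; python3 -m jog '[[[0,0,0,0,0.355],[0,0,0,0,0.355]]]'|tail -2; done
```

```text
time: 5.75
position: [480.1, -102.7, 6.5]
ee_rot: [0.448, 0.894, 0.0, 0.0]
wrist_force: [-0.6, -0.5, -1.5]
finger_gap: 30.2
grip_force: 59.8
wrist_force: [0.6, -0.2, -1.4]
finger_gap: 30.5
grip_force: 59.7
finger_gap: 30.7
grip_force: 59.7
finger_gap: 30.0
grip_force: 59.2
```

```bash
python3 -m jog '[[[0,0,0.2,0,0.36],[0,0,0,0,0.36],[0,0,0,0,0.36]]]'
python3 -m jog '[[[0,0,0,0,0.365],[0,0,0,0,0.365]]]'|tail -2; python3 -m jog '[[[0,0,0,0,0.37],[0,0,0,0,0.37]]]'|tail -2;python3 -m jog '[[[0,0,0,0,0.375],[0,0,0,0,0.375]]]'|tail -2;python3 -m jog '[[[0,0,0,0,0.38],[0,0,0,0,0.38]]]'|tail -2
```

```text
time: 6.65
position: [480.0, -102.7, 4.3]
ee_rot: [0.448, 0.894, -0.0, 0.0]
wrist_force: [1.5, -0.1, -1.4]
finger_gap: 31.0
grip_force: 47.3
finger_gap: 30.9
grip_force: 36.3
finger_gap: 31.9
grip_force: 26.5
finger_gap: 32.3
grip_force: 18.0
finger_gap: 32.3
grip_force: 10.9
```

```bash
python3 -m jog '[[[0,0,0,0,0.383],[-0.15,0,-0.7,0,0.383],[-0.2,0,-0.7,0,0.383],[-0.25,0,-0.7,0,0.383],[-0.3,0,-0.7,0,0.383],[0,0,0,0,0.383]]]'
python3 - <<'E'
from h import *
m=camera_model("side");im,d=camera("side");W=world(d,m);hsv=cv2.cvtColor(im,cv2.COLOR_BGR2HSV).astype(int)
s=readout.get_state();p=s["position"]
k=(np.hypot(W[...,0]-p[0],W[...,1]-p[1])<140)&(W[...,2]>5)&(W[...,2]<140)&(hsv[...,2]>110)&(hsv[...,1]<70)
blobs(im,d,m,k,40)
E
```

```text
time: 8.05
position: [486.8, -110.6, 34.1]
ee_rot: [0.448, 0.894, 0.0, 0.001]
wrist_force: [1.4, -0.2, 0.1]
finger_gap: 32.5
grip_force: 7.5
84 px [302. 189.] rect [ 485.7 -115.6] [22.3 49.9] 7.3 z pct [50.6 61.3 68.1]
```

```bash
cat >> h.py <<'E'
def prof():
    """height profile of the held bust along -toolx from the side view"""
    from scipy.spatial.transform import Rotation as Ro
    s=readout.get_state();p=s["position"];R=Ro.from_quat(s["ee_rot"]).as_matrix()
    m=camera_model("side");im,d=camera("side");W=world(d,m);q=(W-[p[0],p[1],0])@R
    print("tcp",p.round(1),"gap",round(s["finger_gap"],1),"grip",round(s["grip_force"],1),"F",s["wrist_force"].round(1))
    for a in range(-140,40,10):
        k=(q[...,0]>=a)&(q[...,0]<a+10)&(abs(q[...,1])<24)&(d>0)&(W[...,2]>-5)&(W[...,2]<160)
        z=W[k][:,2]; g=im[k].mean(-1) if k.any() else []
        if k.sum()>3: print(a,k.sum(),"z",np.percentile(z,[2,50,98]).round(),"bright",np.mean(g).round(),"white z", np.percentile(z[g>95],[2,98]).round() if (g>95).sum()>2 else "")
E
python3 -c "
from h import *;prof()"
```

```text
tcp [ 486.2 -110.4   33.3] gap 32.6 grip 7.5 F [-0.2  0.3 -1.8]
-140 14 z [-1.  1.  2.] bright 26.0 white z 
-130 14 z [-3.  0.  2.] bright 30.0 white z 
-120 9 z [-1.  1.  4.] bright 37.0 white z 
-110 24 z [-2. 39. 42.] bright 119.0 white z [37. 42.]
-100 25 z [ 0. 25. 43.] bright 96.0 white z [16. 44.]
-90 20 z [-1. 12. 38.] bright 84.0 white z [10. 34.]
-80 19 z [-3. 20. 44.] bright 79.0 white z [12. 48.]
-70 24 z [-1. 14. 54.] bright 81.0 white z [14. 55.]
-60 19 z [-1.  3. 55.] bright 73.0 white z [16. 55.]
-50 26 z [-2. 10. 59.] bright 68.0 white z [22. 59.]
-40 18 z [-1.  2. 51.] bright 40.0 white z 
-30 35 z [-4.  2. 57.] bright 55.0 white z [46. 53.]
-20 43 z [-3.  1. 84.] bright 25.0 white z 
-10 84 z [ -2.   4. 105.] bright 40.0 white z [62. 66.]
0 208 z [ -2.  64. 143.] bright 49.0 white z [54. 75.]
10 222 z [ -2. 102. 142.] bright 46.0 white z [46. 64.]
20 45 z [-2.  1.  5.] bright 18.0 white z 
30 45 z [-2.  1.  4.] bright 17.0 white z
```

It is pivoting, with the foot resting on the table and about 16° of tilt. I'll carry on along the arc.

```bash
python3 -m jog '[[[-0.4,0,-0.7,0,0.383],[-0.45,0,-0.7,0,0.383],[-0.5,0,-0.7,0,0.383],[-0.65,0,-0.65,0,0.383],[-0.7,0,-0.65,0,0.383],[-0.75,0,-0.65,0,0.383],[-0.8,0,-0.5,0,0.383],[-0.85,0,-0.45,0,0.383],[-0.9,0,-0.4,0,0.383],[0,0,0,0,0.383]]]'
python3 -c "
from h import *;prof()"
```

```text
time: 9.15
position: [522.4, -159.2, 87.1]
ee_rot: [0.448, 0.894, -0.0, 0.001]
wrist_force: [0.5, 0.6, 1.6]
finger_gap: 32.8
grip_force: 7.6
tcp [ 522.4 -159.2   87.1] gap 32.8 grip 7.6 F [0.5 0.6 1.6]
-140 36 z [-3.  1.  5.] bright 23.0 white z 
-130 31 z [-2.  1.  4.] bright 24.0 white z 
-120 30 z [-2.  1.  4.] bright 26.0 white z 
-110 31 z [-2.  1.  6.] bright 30.0 white z 
-100 14 z [-1.  1.  3.] bright 34.0 white z 
-90 12 z [-1.  1.  3.] bright 31.0 white z 
-80 10 z [-1.  1.  4.] bright 38.0 white z 
-70 10 z [-1.  2. 29.] bright 55.0 white z 
-60 24 z [-3. 27. 46.] bright 84.0 white z [23. 47.]
-50 27 z [-1. 31. 66.] bright 91.0 white z [23. 64.]
-40 70 z [-2.  9. 81.] bright 74.0 white z [14. 74.]
-30 82 z [-3. 15. 89.] bright 57.0 white z [23. 75.]
-20 89 z [ -2.  31. 141.] bright 51.0 white z [32. 77.]
-10 126 z [ -2.  62. 149.] bright 57.0 white z [ 50. 121.]
0 215 z [ -2. 104. 153.] bright 70.0 white z [ 70. 122.]
10 116 z [ -2. 108. 159.] bright 65.0 white z [ 94. 117.]
20 37 z [-2.  1.  4.] bright 17.0 white z 
30 43 z [-2.  1.  4.] bright 17.0 white z
```

```bash
python3 -m jog '[[[-0.9,0,-0.3,0,0.383],[-0.9,0,-0.2,0,0.383],[-0.95,0,-0.1,0,0.383],[-0.8,0,0,0,0.383],[-0.75,0,0,0,0.383],[-0.75,0,0,0,0.383],[-0.5,0,0,0,0.383],[0,0,0,0,0.383],[0,0,0,0,0.383]]]'
python3 - <<'E'
from h import *
prof()
im,d=camera("side");cv2.imwrite("pics/s2.png",cv2.resize(im[60:260,200:400],None,fx=3,fy=3,interpolation=cv2.INTER_CUBIC))
E
```

```text
time: 10.1
position: [554.2, -202.3, 91.9]
ee_rot: [0.448, 0.894, -0.0, -0.0]
wrist_force: [-0.5, 0.2, 0.5]
finger_gap: 32.8
grip_force: 7.6
tcp [ 554.2 -202.3   91.9] gap 32.8 grip 7.6 F [-0.5  0.2  0.5]
-140 32 z [-2.  1.  4.] bright 22.0 white z 
-130 30 z [-2.  1.  3.] bright 21.0 white z 
-120 31 z [-2.  0.  3.] bright 20.0 white z 
-110 27 z [-3.  0.  3.] bright 22.0 white z 
-100 28 z [-1.  1.  4.] bright 26.0 white z 
-90 29 z [-1.  1.  6.] bright 26.0 white z 
-80 27 z [-2.  0.  4.] bright 29.0 white z 
-70 21 z [-2.  0.  4.] bright 27.0 white z 
-60 14 z [-2.  1.  3.] bright 27.0 white z 
-50 9 z [-1.  1.  3.] bright 27.0 white z 
-40 8 z [-2.  1.  2.] bright 31.0 white z 
-30 11 z [-0.  7. 37.] bright 60.0 white z 
-20 36 z [  3.  47. 149.] bright 81.0 white z [20. 61.]
-10 86 z [ -2.  76. 145.] bright 78.0 white z [ 14. 126.]
0 162 z [  7. 114. 151.] bright 82.0 white z [ 15. 128.]
10 383 z [ -0.  58. 151.] bright 98.0 white z [  9. 123.]
20 77 z [-1. 45. 84.] bright 66.0 white z [33. 85.]
30 39 z [-3.  1.  4.] bright 18.0 white z
```

View pics/s2.png

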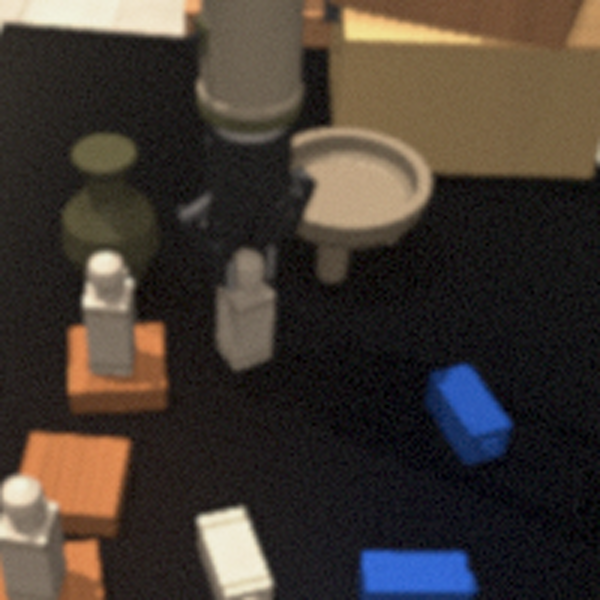

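It is nearly upright, with its foot at crop (250,365). I'll fit its side face to get the remaining tilt.

```bash
cat >> h.py <<'E'
def tilt():
    """fit the lit side face (tool +x side) of the held bust"""
    from scipy.spatial.transform import Rotation as Ro
    s=readout.get_state();p=s["position"];R=Ro.from_quat(s["ee_rot"]).as_matrix()
    T=np.zeros((0,3))
    for _ in range(3):
        m=camera_model("side");im,d=camera("side");W=world(d,m);q=(W-p)@R
        z0=p[2]-92
        k=(abs(q[...,1])<16)&(q[...,0]>5)&(q[...,0]<40)&(W[...,2]>z0+12)&(W[...,2]<z0+78)&(im.mean(-1)>60)
        T=np.r_[T,np.c_[q[k][:,:2],W[k][:,2]]]
    f,res=T[:,0],None
    for _ in range(4):
        A=np.c_[np.ones(len(T)),T[:,1:]];c,*_=np.linalg.lstsq(A,T[:,0],rcond=None);r=T[:,0]-A@c
        T=T[abs(r)<max(2*r.std(),1)]
    print(len(T),"face x = %.1f + %.3f y + %.3f z(world)"%tuple(c),"lean deg",np.degrees(np.arctan(c[2])).round(1),"yaw deg",np.degrees(np.arctan(c[1])).round(1),"std",r.std().round(2),"x at z0+42",(c@[1,0,z0+42]).round(1))
E
python3 -c "
from h import *;tilt()"
```

```text
416 face x = 16.8 + -0.016 y + 0.032 z(world) lean deg 1.8 yaw deg -0.9 std 1.11 x at z0+42 18.1
```

```bash
python3 -m jog '[[[-0.2,0,0,0,0.383],[-0.15,0,0.05,0,0.383],[0,0,0.1,0,0.383],[0,0,0.1,0,0.383],[0,0,0,0,0.383]]]'
python3 -c "
from h import *;tilt()"
```

```text
time: 10.85
position: [557.5, -206.0, 91.2]
ee_rot: [0.448, 0.894, -0.0, 0.001]
wrist_force: [-0.6, -0.7, 5.8]
finger_gap: 32.4
grip_force: 7.8
430 face x = 20.3 + -0.025 y + -0.001 z(world) lean deg -0.1 yaw deg -1.4 std 1.25 x at z0+42 20.3
```

It is now upright on the table with 0° lean. I'll grip firmly, lift and turn to square it with the block.

```bash
python3 -m jog '[[[0,0,0,0,0.37],[0,0,0,0,0.34],[0,0,0,0,0],[0,0,0,0,0],[0,0,-0.5,0,0],[0,0,-2,0,0],[0,0,-3,0,0],[0,0,-3,0,0],[0,0,-1,0,0],[0,0,0,0,0]]]'
python3 -m jog '[[[0,0,0,0.1,0],[0,0,0,0.12,0],[0,0,0,0.13,0],[0,0,0,0.13,0],[0,0,0,0.12,0],[0,0,0,0,0],[0,0,0,0,0]]]'
python3 -c "
from h import *;tilt();goto(640,2.6,180,2.5)
im,d=camera('top');m=camera_model('top');W=world(d,m)
k=(W[...,2]>24)&(W[...,2]<36)&(abs(W[...,1]-2)<60)&(W[...,0]>600)&(W[...,0]<760)
blobs(im,d,m,k,300)"
```

```text
time: 12.0
position: [557.7, -205.6, 186.6]
ee_rot: [0.448, 0.894, 0.0, 0.002]
wrist_force: [-0.3, -0.5, -1.8]
finger_gap: 30.6
grip_force: 59.6
time: 12.7
position: [555.8, -204.8, 182.9]
ee_rot: [0.691, 0.723, -0.0, -0.001]
wrist_force: [-0.6, -0.5, -1.5]
finger_gap: 30.4
grip_force: 59.6
600 face x = 10.3 + -0.015 y + 0.056 z(world) lean deg 3.2 yaw deg -0.9 std 1.29 x at z0+42 17.7
t 12.85 shift(now axes) [20.37  9.28  0.41] turn 0.001 shift(after turn) [20.38  9.27  0.41] yaw 2.5 q [-0.44  0.14  1.57  0.    1.44 -0.48] tilt [-0.001  0.    -1.   ]
1055 px [272. 151.] rect [681.6   2.7] [91.2 89.9] 2.3 z pct [25.4 30.3 34.5]
```

```bash
python3 -m jog '[[[1.8,0.4,0,0,0],[3.2,0.7,0,0,0],[3.5,0.7,0,0,0],[3.5,0.7,0,0,0],[3.5,0.7,0,0,0],[3.2,0.6,0,0,0],[2.3,0.7,0,0,0],[0,2.5,0,0,0],[0,3.2,0,0,0],[0,2.3,0,0,0],[0,1,0,0,0],[0,0,0,0,0]]]'
python3 -c "
from h import *;tilt();goto(681.8,8.6,123,2.5)"
```

```text
time: 14.1
position: [683.5, 10.4, 184.2]
ee_rot: [0.692, 0.722, -0.0, -0.0]
wrist_force: [0.1, -0.2, -1.2]
finger_gap: 30.5
grip_force: 60.0
612 face x = 10.6 + -0.011 y + 0.055 z(world) lean deg 3.1 yaw deg -0.6 std 0.89 x at z0+42 18.0
t 14.25 shift(now axes) [-0.16 -0.03  6.16] turn -0.001 shift(after turn) [-0.16 -0.03  6.16] yaw 2.4 q [-0.06  0.37  1.29 -0.    1.48 -0.1 ] tilt [-0.001 -0.    -1.   ]
```

```bash
python3 -m jog '[[[-0.15,0,1,0,0],[0,0,2,0,0],[0,0,1.5,0,0],[0,0,0.8,0,0],[0,0,0.4,0,0],[0,0,0,0,0],[0,0,0,0,0.36],[0,0,0,0,0.375],[0,0,0,0,0.38],[0,0,0,0,0.38]]]'
python3 -c "
from h import *;tilt();goto(681.8,8.6,123,2.5)"
```

```text
time: 15.25
position: [683.0, 8.8, 128.4]
ee_rot: [0.692, 0.722, 0.0, 0.0]
wrist_force: [-0.4, 0.1, -1.6]
finger_gap: 32.5
grip_force: 11.0
554 face x = 16.5 + -0.009 y + 0.037 z(world) lean deg 2.1 yaw deg -0.5 std 0.92 x at z0+42 19.5
t 15.4 shift(now axes) [-0.02 -0.1   0.49] turn -0.002 shift(after turn) [-0.02 -0.1   0.49] yaw 2.4 q [-0.06  0.41  1.34 -0.    1.38 -0.1 ] tilt [ 0. -0. -1.]
```

```bash
python3 -m jog '[[[-0.2,-0.1,0.1,0,0.383],[0,0,0.2,0,0.383],[0,0,0.1,0,0.383],[0,0,0.05,0,0.383],[0,0,0,0,0.383]]]'
python3 -m jog '[[[0,0,0.05,0,0.383],[-0.05,0,0.05,0,0.383],[0,0,0,0,0.383]]]'
python3 -c "
from h import *;tilt();goto(681.8,2.6,122,2.5)"
```

```text
time: 15.9
position: [681.7, 6.8, 123.1]
ee_rot: [0.692, 0.722, -0.0, -0.0]
wrist_force: [0.9, 0.0, -1.9]
finger_gap: 32.6
grip_force: 7.5
time: 16.2
position: [681.8, 6.2, 122.2]
ee_rot: [0.692, 0.722, -0.0, -0.0]
wrist_force: [-0.5, -0.5, -1.4]
finger_gap: 32.9
grip_force: 7.5
568 face x = 17.2 + -0.010 y + 0.030 z(world) lean deg 1.7 yaw deg -0.6 std 1.05 x at z0+42 19.3
t 16.35 shift(now axes) [-0.37 -0.02  0.03] turn -0.002 shift(after turn) [-0.37 -0.02  0.03] yaw 2.4 q [-0.07  0.42  1.35 -0.    1.37 -0.11] tilt [ 0. -0. -1.]
```

Not in contact yet, so I'll go down in 0.5 mm steps.

```bash
for k in 1; do python3 -m jog '[[[0,0,0.05,0,0.383],[0,0,0.05,0,0.383],[0,0,0,0,0.383]]]'; python3 -m jog '[[[-0.1,0,0.05,0,0.383],[-0.1,0,0,0,0.383],[0,0,0,0,0.383]]]';done
python3 -c "
from h import *;tilt()"
```

```text
time: 16.65
position: [682.0, 6.2, 121.6]
ee_rot: [0.692, 0.722, 0.0, 0.0]
wrist_force: [-0.5, -1.0, 0.5]
finger_gap: 33.0
grip_force: 7.6
time: 16.95
position: [682.2, 4.2, 121.4]
ee_rot: [0.692, 0.722, 0.0, 0.0]
wrist_force: [-1.6, 1.5, 4.0]
finger_gap: 32.6
grip_force: 7.7
590 face x = 22.0 + -0.018 y + 0.000 z(world) lean deg 0.0 yaw deg -1.0 std 1.04 x at z0+42 22.0
```

Seated flat with 0° lean and light contact force. I'll ease off, release gradually and rise.

View pics/s3.png

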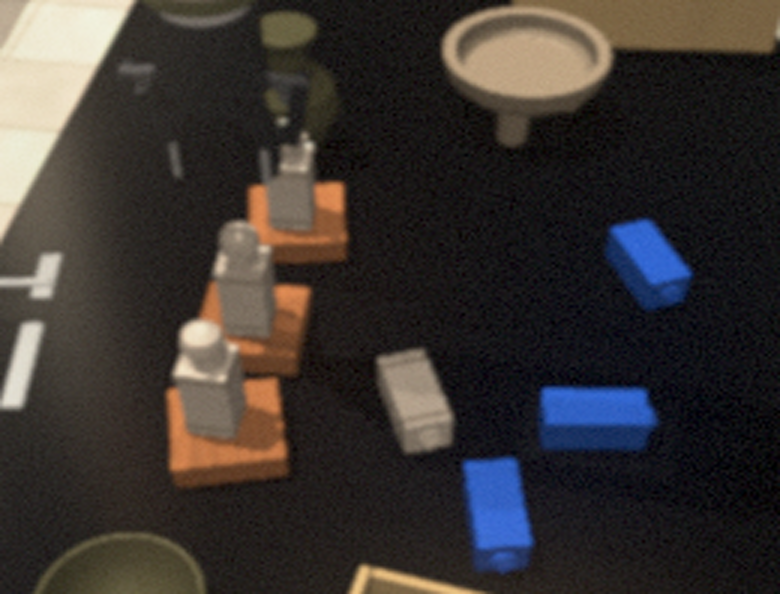

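The side view shows the bust standing upright on the middle block (crop (245,290)), with the other busts undisturbed. Next I'll move over the headless one and re-measure.

```bash
python3 -m jog '[[[0,0,0,-0.126,1],[0,0,0,-0.126,1],[0,0,0,-0.125,1],[2.5,-2.2,0,0,1],[3.5,-2.9,0,0,1],[3.5,-2.9,0,0,1],[3,-2.6,0,0,1],[0.6,-0.6,3,0,1],[0,0,3,0,1],[0,0,0,0,1],[0,0,0,0,1]]]'
python3 - <<'E'
from h import *
m=camera_model("wrist");im,d=camera("wrist")
W=world(d,m);hsv=cv2.cvtColor(im,cv2.COLOR_BGR2HSV).astype(int)
blobs(im,d,m,(W[...,2]>33)&(W[...,2]<46)&(hsv[...,2]>110)&(hsv[...,1]<70),300)
m=camera_model("top");im,d=camera("top");W=world(d,m)
k=(np.hypot(W[...,0]-682,W[...,1]-4)<50)
cv2.imwrite("pics/t3.png",cv2.resize(im[100:280,90:360],None,fx=2.9,fy=2.9,interpolation=cv2.INTER_CUBIC))
print("head top",W[k&(W[...,2]>146)].mean(0).round(1),"shoulder",[np.percentile(W[k&(W[...,2]>108)&(W[...,2]<120)][:,i],[2,50,98]).round(1) for i in(0,1)])
for c in((686,127),(680,-143)):
    k=(np.hypot(W[...,0]-c[0],W[...,1]-c[1])<50);print(W[k&(W[...,2]>146)].mean(0).round(1))
goto(528,77,60,24)
E
```

```text
time: 19.35
position: [525.8, 78.3, 141.2]
ee_rot: [0.545, 0.839, -0.001, -0.001]
wrist_force: [0.9, 0.7, -0.2]
finger_gap: 85.3
grip_force: 0.0
381 px [280. 166.] rect [511.8 112. ] [38.8  6.6] 23.6 z pct [38.3 39.5 40.7]
3730 px [279. 217.] rect [529.6  71.5] [39.6 74.2] 23.8 z pct [38.5 39.5 40.6]
head top [679.8   7.1 151.9] shoulder [array([661.3, 669.6, 701.6]), array([-13.1,   5.8,  26.9])]
[681.8 125.7 152.4]
[ 671.8 -141.5  152.2]
t 19.45 shift(now axes) [-0.13 -0.02  8.3 ] turn -0.0 shift(after turn) [-0.13 -0.02  8.3 ] yaw 24.0 q [ 0.05  0.01  1.78 -0.    1.35 -0.37] tilt [ 0.002  0.    -1.   ]
```

View pics/t3.png

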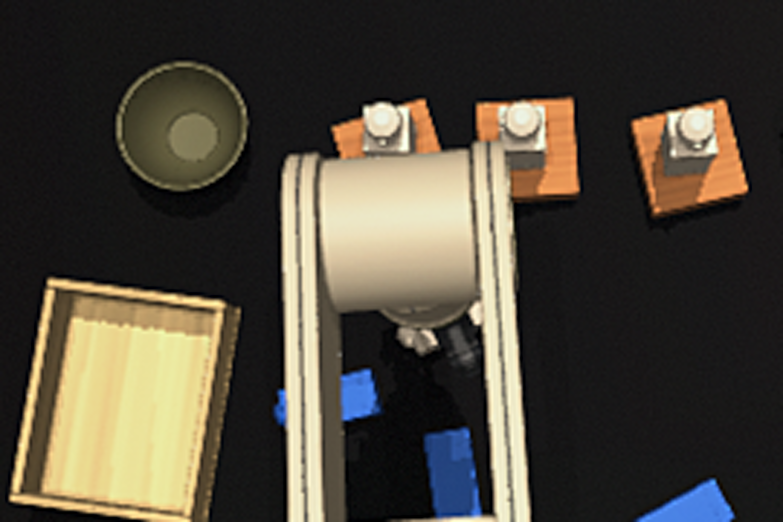

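The top view shows the placed bust on the middle block (crop (520,120)), about 4 mm from its centre, which is no worse than its neighbours. The headless pillar's middle measures (527.5,76.3), so I'll grasp it there.

```bash
python3 -m jog '[[[-0.25,0.07,4,0,1],[0,0,4,0,1],[0,0,3,0,1],[0,0,1.5,0,1],[0,0,0.8,0,1],[0,0,0,0,1]]]'
python3 -m jog '[[[0,0,0,0,0],[0,0,0,0,0],[0,0,0,0,0],[0,0,0,0,0],[0,0,0,0,0],[0,0,0,0,0],[0,0,0,0,0]]]'
python3 -m jog '[[[0,0,-1,0,0],[0,0,-2,0,0],[0,0,-3,0,0],[0,0,-4,0,0],[0,0,-4,0,0],[0,0,-1,0.096,0],[0,0,0,0.12,0],[0,0,0,0.12,0],[0,0,0,0.12,0],[0,0,0,0.12,0],[0,0,0,0,0],[0,0,0,0,0]]]'
python3 -c "
from h import *;goto(455,369.5,150,-9)"
```

```text
time: 20.05
position: [528.5, 76.3, 8.7]
ee_rot: [0.545, 0.839, 0.0, 0.0]
wrist_force: [0.0, 0.7, 1.2]
finger_gap: 85.3
grip_force: 0.0
time: 20.75
position: [529.2, 76.5, 9.7]
ee_rot: [0.545, 0.839, 0.001, 0.001]
wrist_force: [-0.8, 0.8, 6.5]
finger_gap: 39.0
grip_force: 61.6
time: 21.95
position: [527.8, 76.4, 158.6]
ee_rot: [0.759, 0.651, 0.0, 0.0]
wrist_force: [-0.5, 0.5, -0.7]
finger_gap: 39.3
grip_force: 60.6
t 21.95 shift(now axes) [ 27.85 -11.68   0.86] turn 0.004 shift(after turn) [ 27.81 -11.78   0.86] yaw -8.8 q [ 0.05 -0.    1.76 -0.    1.38  0.2 ] tilt [ 0. -0. -1.]
```

```bash
python3 -m jog '[[[2,-0.85,0,0,0],[3.5,-1.45,0,0,0],[4,-1.7,0,0,0],[4,-1.7,0,0,0],[4,-1.7,0,0,0],[4,-1.7,0,0,0],[3.5,-1.45,0,0,0],[2,-0.85,0,0,0],[0.8,-0.3,0,0,0],[0,0,0,0,0]]]'
python3 -c "
from h import *;goto(455,369.5,18,-9)"
```

```text
time: 22.95
position: [455.5, 369.8, 158.2]
ee_rot: [0.759, 0.651, -0.0, 0.0]
wrist_force: [0.4, -1.4, -0.7]
finger_gap: 38.9
grip_force: 60.6
t 22.95 shift(now axes) [-0.03 -0.04 14.02] turn 0.003 shift(after turn) [-0.03 -0.04 14.02] yaw -8.8 q [ 0.59  0.14  1.61 -0.    1.39  0.75] tilt [-0. -0. -1.]
```

```bash
python3 -m jog '[[[0,0,3,0,0],[0,0,3.5,0,0],[0,0,3,0,0],[0,0,2,0,0],[0,0,1.2,0,0],[0,0,0.6,0,0],[0,0,0.3,0,0],[0,0,0,0,0]]]'
python3 -m jog '[[[0,0,0.1,0,0],[0,0,0.1,0,0],[0,0,0,0,0]]]'
```

```text
time: 23.75
position: [456.6, 369.3, 23.1]
ee_rot: [0.76, 0.649, 0.001, 0.0]
wrist_force: [-0.2, 0.1, -1.4]
finger_gap: 39.3
grip_force: 60.6
time: 24.05
position: [456.1, 369.5, 20.8]
ee_rot: [0.76, 0.65, 0.0, 0.0]
wrist_force: [-0.2, -0.1, -0.4]
finger_gap: 39.7
grip_force: 60.6
```

```bash
python3 -m jog '[[[0,0,0.1,0,0],[0,0,0.1,0,0],[0,0,0,0,0]]]'
python3 -m jog '[[[0,0,0.1,0,0],[0,0,0,0,0]]]'
```

```text
time: 24.35
position: [455.7, 369.2, 18.1]
ee_rot: [0.76, 0.649, -0.0, -0.0]
wrist_force: [0.3, 0.2, -1.9]
finger_gap: 38.7
grip_force: 60.6
time: 24.55
position: [455.9, 369.3, 17.8]
ee_rot: [0.76, 0.65, 0.0, 0.0]
wrist_force: [-1.2, -1.1, 4.6]
finger_gap: 39.1
grip_force: 61.0
```

Contact at TCP z = 17.8. I'll release gradually, rise, and check from both cameras.

```bash
python3 -m jog '[[[0,0,0,0,0.45],[0,0,0,0,0.5],[0,0,0,0,0.6],[0,0,0,0,0.75],[0,0,0,0,0.75],[0,0,-1,0,0.75],[0,0,-3,0,0.75],[0,0,-5,0,0.75],[0,0,-5,0,0.75],[0,0,-3,0,0.75],[0,0,0,0,0.75]]]'
python3 -m jog '[[[-3,-3,0,0,0.75],[-3,-3,0,0,0.75],[-3,-3,0,0,0.75],[-3,-3,0,0,0.75],[-3,-3,0,0,0.75],[0,0,0,0,0.75],[0,0,0,0,0.75]]]'
python3 - <<'E'
from h import *
a,d=camera("top");m=camera_model("top");W=world(d,m);b,_=camera("side")
hsv=cv2.cvtColor(a,cv2.COLOR_BGR2HSV).astype(int)
blobs(a,d,m,(W[...,1]>270)&(W[...,2]>20)&(W[...,2]<62)&(W[...,0]>370)&(W[...,0]<540)&(hsv[...,1]<70),100)
for c in((682,4),(686,127),(680,-143)):
    k=(np.hypot(W[...,0]-c[0],W[...,1]-c[1])<50);print(W[k&(W[...,2]>146)].mean(0).round(1))
cv2.imwrite("pics/fin.png",np.vstack([cv2.resize(a[90:300,80:450],(528,300)),cv2.resize(b[80:430,120:420],(350,300))]) if 0 else np.hstack([cv2.resize(a[90:300,80:450],(440,250)),cv2.resize(b[80:420,120:420],(350,250))]))
print(readout.get_state()["time"],readout.get_state()["position"])
E
```

```text
time: 25.65
position: [458.9, 371.4, 195.3]
ee_rot: [0.76, 0.65, 0.006, 0.001]
wrist_force: [0.3, 0.1, 0.0]
finger_gap: 64.1
grip_force: 0.0
time: 26.35
position: [284.0, 244.4, 187.5]
ee_rot: [0.76, 0.649, 0.001, 0.0]
wrist_force: [0.5, 0.4, 0.2]
finger_gap: 64.1
grip_force: 0.0
520 px [134. 237.] rect [457.4 371.8] [93.7 39.2] 80.9 z pct [37.4 47.9 52.4]
[679.8   6.5 151.9]
[681.4 124.9 151.7]
[ 671.5 -141.4  152.5]
26.45 [284.96540037 245.01135978 187.71594235]
```

View pics/fin.png

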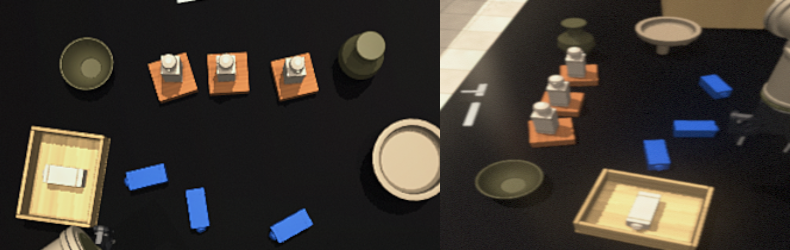

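Both views show the whole bust upright on the middle block, the headless one flat in the crate, the bystanders in place and the arm clear. I'm handing the job in.

```bash
python3 -c "
from bench import bot;print(bot.close_job())"
```

```text
the job is handed in; nothing more can be done
None
```

The job is handed in at about 26.5 s of the 53 s: the complete bust stands upright, head up, about 4 mm off the centre of the middle block, the headless one lies in the crate, and the other busts, mortar, jug and bowl were left in place; the judge's verdict was not shown.

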